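# Cover the filled chocolate tray, uncover the empty one

## Task

Two wooden trays with sliding lids stand half open on the shop counter. With the fingertips, push the lid of the tray that holds chocolates fully shut, and push the lid of the empty tray fully open so that it can be refilled, each right to its end stop, in either order. Only push: do not touch the chocolates, pick nothing up, and leave the other things on the counter where they are.

Things in the scene. Friction and masses are not known exactly. Their poses are not given: they have to be found in the camera images.
- tray_filled: Light wood tray, 110 (x) by 220 (y) by 45 mm high, fixed to the counter; yaw and place vary, and either tray may be the nearer. Origin: centre of underside, z up. -y half: open compartment, inside 98 by 100 mm, floor 8 mm up; +y half: fixed deck. Rails and end stops rise to 49 mm. A dark wood lid slides along y on top. Holds the three chocolates.
- tray_empty: Light wood tray, 110 (x) by 220 (y) by 45 mm high, fixed to the counter; yaw and place vary, and either tray may be the nearer. Origin: centre of underside, z up. -y half: open compartment, inside 98 by 100 mm, floor 8 mm up; +y half: fixed deck. Rails and end stops rise to 49 mm. A dark wood lid slides along y on top. Like the other tray, but empty.
- lid_filled (a joint): Slide of the lid of the tray with the chocolates. 0 = fully shut (over the compartment), 0.104 m = fully open (over the deck); grows along tray +y, each end a hard stop. Lid: 102 (x) by 104 mm (y), underside 46 and top 64 mm above the counter; its 18 mm high end faces stand free to be pushed. Sliding takes about 2 N; it stays where left and cannot lift off.
- lid_filled_compartment_end (a point): Centre of the lid's end face that looks along tray -y, 55 mm above the counter; pushing here along tray +y opens the lid. Axes as the tray's.
- lid_filled_deck_end (a point): Centre of the lid's end face that looks along tray +y, 55 mm above the counter; pushing here along tray -y shuts the lid. Axes as the tray's.
- lid_empty (a joint): Slide of the lid of the empty tray. 0 = fully shut (over the compartment), 0.104 m = fully open (over the deck); grows along tray +y, each end a hard stop. Lid: 102 (x) by 104 mm (y), underside 46 and top 64 mm above the counter; its 18 mm high end faces stand free to be pushed. Sliding takes about 2 N; it stays where left and cannot lift off.
- lid_empty_compartment_end (a point): Centre of the lid's end face that looks along tray -y, 55 mm above the counter; pushing here along tray +y opens the lid. Axes as the tray's.
- lid_empty_deck_end (a point): Centre of the lid's end face that looks along tray +y, 55 mm above the counter; pushing here along tray -y shuts the lid. Axes as the tray's.
- chocolate_1: Loose chocolate, dark brown domed, 24 mm across, 17 mm high, in a row with two others at the -y end of its tray's compartment, wholly below the lid. Origin: centre of its underside. Not to be touched.
- chocolate_2: Loose chocolate, pale rounded cube, 22 mm across, 16 mm high, in a row with two others at the -y end of its tray's compartment, wholly below the lid. Origin: centre of its underside. Not to be touched.
- chocolate_3: Loose chocolate, mid-brown domed, 24 mm across, 17 mm high, in a row with two others at the -y end of its tray's compartment, wholly below the lid. Origin: centre of its underside. Not to be touched.
- gift_box: Kraft gift box, 66 x 66 x 48 mm, loose on the counter beside the work. Origin: centre of its underside. A bystander: leave it.
- stamp: Wooden hand stamp, 32 x 44 x 65 mm, loose on the counter beside the work. Origin: centre of its underside. A bystander: leave it.
- sweet_tin: Round tin with brown lid, 65 mm across, 40 mm high, loose on the counter beside the work. Origin: centre of its underside. A bystander: leave it.
- choc_bar: Flat bar of chocolate, 64 x 140 x 12 mm, loose on the counter beside the work. Origin: centre of its underside. A bystander: leave it.

How it is judged:
At the end, for the whole second after the job is handed in: The lid of the tray with the chocolates is within 4 mm of fully shut, the lid of the empty tray within 4 mm of fully open, the three chocolates lie in their compartment, and the gift box, stamp, sweet tin and chocolate bar are within 15 mm of where they stood (value of joint lid_filled below 0.004 m and value of joint lid_empty above 0.1 m and x of chocolate_1 in the frame of tray_filled between -0.055 and 0.055 m and y of chocolate_1 in the frame of tray_filled between -0.11 and 0.005 m and z of each of chocolate_1, chocolate_2, chocolate_3 in the frame of tray_filled below 0.03 m and x of chocolate_2 in the frame of tray_filled between -0.055 and 0.055 m and y of chocolate_2 in the frame of tray_filled between -0.11 and 0.005 m and x of chocolate_3 in the frame of tray_filled between -0.055 and 0.055 m and y of chocolate_3 in the frame of tray_filled between -0.11 and 0.005 m and distance of each of gift_box, stamp, sweet_tin, choc_bar from where it was at the start of the episode below 0.015 m); the robot touches nothing.
It fails at once if a chocolate is touched by the robot or lifted (contact force between any of the fingers, the arm and chocolate_1 above 0.3 N or contact force between any of the fingers, the arm and chocolate_2 above 0.3 N or contact force between any of the fingers, the arm and chocolate_3 above 0.3 N or height (world z) of any of chocolate_1, chocolate_2, chocolate_3 above 0.03 m).
It fails at once if a bystander (gift box, stamp, sweet tin, chocolate bar) is moved by more than 15 mm (distance of any of gift_box, stamp, sweet_tin, choc_bar from where it was at the start of the episode above 0.015 m).
It also fails if it takes over 38 s, if anything falls off the work surface, if the arm or the gripper's body presses on something with over 40 N, if the wrist force passes 120 N, or if a joint passes its speed limit or range.

## Robot

A 6-joint arm with a two-finger parallel gripper is mounted at the origin on a cart in front of the work surface, level with it; the furniture and walls round the work are solid. World frame = base frame: x ahead of the robot, y to its left, z up, the work surface at z = 0. Lengths are in m, angles in rad, forces in N, time in s.
With the tool pointing down it reaches from about 0.35 to 0.975 m from the base axis. Payload 4.9 kg.
Tool frame: the origin (TCP) lies at the very end of the fingers, on their centre line; the grasp point (between the pads) lies 19 mm behind it; z points along the fingers, y is the line along which they close (so a half turn about z gives the same grasp; the last joint's range is limited). The gripper opens to 85 mm and grips with 20 to 120 N. Pads are 22 mm wide; open, the fingers measure 114 mm over their backs; the gripper's body (76 mm by 85 mm) begins 54 mm behind the grasp point. The pads swing forward as they close: fully open they stand 13 mm farther back than shut.
Start: joints at [1.103, 0.053, 1.613, -0, 1.476, -0.119], TCP at [0.214, 0.587, 0.231] pointing down, gripper open.
Joint ranges: [-3.01, 3.01], [-1.01, 2.22], [0.06, 2.58], [-1.02, 4.17], [0.09, 2.62], [-3.14, 3.14]. Speed limits (rad/s): [2.57, 2.57, 3.14, 3.14, 3.14, 3.14].

## Interface

Orientations are given as a unit quaternion [w, x, y, z].
In Python, from plant import manip, vision, order gives the robot as it stands.
- The arm moves only by the tool play_rows, never from a script. Its argument "steps" is a list that holds one entry, the list of rows, each a list of 6 numbers: the shift along the tool's x, y, z in mm, then the turn, a rotation vector about the tool's x, y, z in degrees. A call has 1 to 12 rows; each row is the pose to reach, as a shift and turn from the pose commanded when the call began, along the tool's axes at that moment; what a row does not reach only later rows make up. A row lasts 1/12 s, in which the tool goes at most 41.7 mm and 7.16 degrees, less where a joint would pass 70% of its speed; a pose out of reach is approached as far as the arm can. A call with a gripper value outside its range is refused whole. "claw" is the gripper's target within -1 to 1 (fully open at 1, half-way at 0, shut at -1), set as the call begins (left out, the last holds). The fingers move at their own pace and stop on an object; the grip force is fixed at half the most. Time passes only in rows, so rows that repeat a pose let the fingers close. It gives the time, the measured TCP pose, the force, the opening and the grip force at its end, in the units of the state.
- manip.state(): the state, without advancing time (a new reading comes with each control period).
- vision.grab_frame(name): name is "scene" or "top" or "wrist"; returns (picture, depth): 384x512x3 uint8, blue, green, red; 384x512 float32, m along the optical axis (not along the pixel's ray), 0 where there is no reading.
- vision.camera_info(name): a dict with "K" (3x3 intrinsics, pixels), "eye" and "orientation" of the camera in the world; the wrist camera has in their place "T_tool_cam" (4x4, takes a point from camera to tool coordinates, whose origin is the TCP and whose axes are the flange's). Camera axes: x right, y down, z forward; pixel columns grow to the right and rows downward; lengths in m; the calibration is good to about 2 mm. A picture is of the moment at which its call begins: read the wrist's pose just before it. camera_info takes no time and is no camera call.
- order.job_done(): hands the job in; it is judged then, once.
The state is a dict: "time": time; "joint_pos": joint angles; "joint_vel": joint speeds; "joint_efforts": joint torques, N m; "tool_pos": TCP position; "tool_rot": TCP orientation; "contact_force": force on the tool from outside, world axes, zero at the start; "ft_torque": the same for the moment, N m; "gripper_width": opening from 0.0 (shut) to 1.0 (fully open); "grasp_force": force on a finger pad.
Only numpy, scipy, OpenCV 4.12 (cv2) and the standard library are available. Lean on these libraries where they do the work, as an engineer would, in place of code of your own. Each camera call takes 0.05 s, during which the arm holds its last target. There are 200 camera calls.

## Working session

There is one attempt and no reset: what is moved stays moved. The work goes in short steps, Python scripts to look and compute and a tool call to move; the robot and the scene stay as the last step left them, time stands still between calls to the robot, and variables do not carry over. Pictures are saved under pics/ and viewed, at most 10 in all, crops included, and the job is handed in when it is done.

Besides the shell and the picture viewer there is one more tool, called after ">>>" as name(argument=value, ...) on one line, values as JSON. play_rows: Moves the arm, as the interface text tells. Its arguments: {"type":"object","properties":{"steps":{"type":"array"},"claw":{"type":"number"}},"required":["steps"]}

```bash
mkdir -p pics; ls; python3 - <<'E'
from plant import manip, vision
import cv2,numpy as np
for n in ["top","scene"]:
    p,d=vision.grab_frame(n); cv2.imwrite(f"pics/{n}0.png",p); np.save(f"pics/{n}0.npy",d); np.save(f"pics/{n}0c.npy",p)
    print(n,vision.camera_info(n))
s=manip.state();print(s)
E
```

```text
pics
top {'K': array([[358.05719449,   0.        , 254.1749816 ],
       [  0.        , 358.05719449, 193.87960207],
       [  0.        ,   0.        ,   1.        ]]), 'eye': array([0.48900043, 0.05561935, 0.98832234]), 'orientation': array([-0.01029534,  0.71547811, -0.69837063,  0.01623401])}
scene {'K': array([[459.92129029,   0.        , 253.54580559],
       [  0.        , 459.92129029, 188.49028372],
       [  0.        ,   0.        ,   1.        ]]), 'eye': array([-0.35101507, -0.59893174,  0.73271988]), 'orientation': array([-0.44533395,  0.77554604, -0.39199838,  0.21573891])}
{'time': 0.1, 'joint_pos': array([ 1.10299274e+00,  5.32696780e-02,  1.61417410e+00,  1.24064250e-05,
        1.47601777e+00, -1.19013705e-01]), 'joint_vel': array([-0.00045685, -0.00085543, -0.0038927 , -0.00026621,  0.00078618,
       -0.00049753]), 'joint_efforts': array([ 1.02448619e-03, -3.94903207e+01, -3.71363211e+01, -1.06602433e-04,
        3.86772183e-03,  1.69846260e-06]), 'tool_pos': array([0.21334364, 0.58684815, 0.23018869]), 'tool_rot': array([-2.76168224e-04,  1.73512794e-01,  9.84831172e-01, -8.92724442e-04]), 'contact_force': array([-0.57705091,  0.71528535,  0.26572918]), 'ft_torque': array([-0.00223223, -0.02845356, -0.01597809]), 'grasp_force': 0.0, 'gripper_width': 0.9959824141673119}
```

View pics/top0.png

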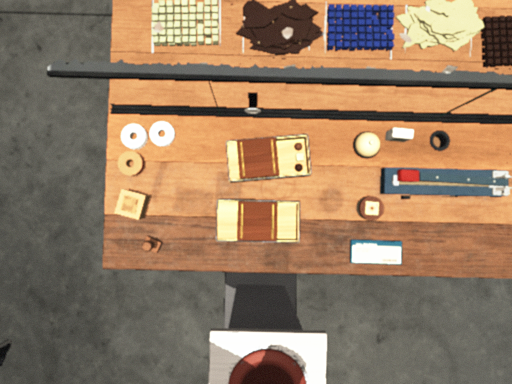

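View pics/scene0.png

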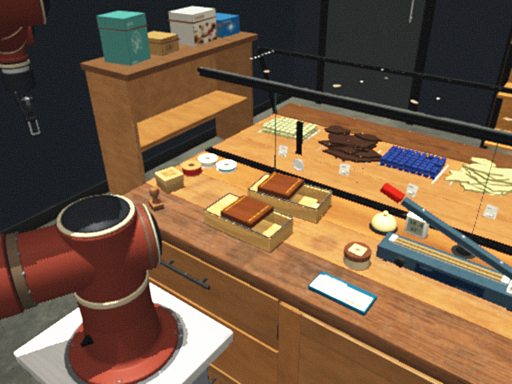

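```bash
cat > h.py <<'E'
import numpy as np
from scipy.spatial.transform import Rotation as R
from plant import vision
def cloud(n,d):
    c=vision.camera_info(n);K=c['K'];q=c['orientation']
    r=R.from_quat([q[1],q[2],q[3],q[0]]).as_matrix()
    v,u=np.mgrid[:384,:512]
    P=np.stack([(u-K[0,2])/K[0,0]*d,(v-K[1,2])/K[1,1]*d,d],-1)
    return P@r.T+c['eye']
E
python3 - <<'E'
from h import *
import cv2
p=np.load('pics/top0c.npy');d=np.load('pics/top0.npy');W=cloud('top',d)
cv2.imwrite('pics/crop0.png',cv2.resize(p[120:250,205:325],None,fx=4.5,fy=4.5,interpolation=cv2.INTER_CUBIC))
z=W[...,2]
print('counter',np.median(z[190:192,230:300]))
print('z far',(z[158,222:316:3]*1000).astype(int)); print('z near',(z[220,210:306:3]*1000).astype(int))
hsv=cv2.cvtColor(p,cv2.COLOR_BGR2HSV)
for nm,(a,b) in dict(far=(125,190),near=(190,250)).items():
    m=np.zeros(z.shape,bool);m[a:b,205:325]=True
    t=m&(z>.02)&(z<.09)
    pts=W[t][:,:2].astype(np.float32); print(nm,'tray',cv2.minAreaRect(pts))
    l=m&(z>.057)&(z<.08)
    print('lid',l.sum(),cv2.minAreaRect(W[l][:,:2].astype(np.float32)),np.median(z[l]))
for nm,(u,v) in dict(gift=(130,205),stamp=(151,244),tin=(370,208),bar=(376,252),can=(162,133),ball=(367,145),bar1=(300,77),bar2=(300,110),post=(253,100)).items(): print(nm,W[v,u].round(3))
E
```

```text
counter -0.0007562063946794928
z far [  0  -1 988  43  44  45  63  64  62  66  61  63  63  59  63  63  63  62
  63   5   5   8   5   8   6  22  24  22  14  46   0  -4]
z near [-3 -1  0 45 43 41 45 44 47 44 63 63 63 60 64 63 65 65 65 66 63 63 64  7
  6  7  4  9 10 32  0 -2]
far tray ((0.6231591701507568, 0.012437038123607635), (0.11056176573038101, 0.22007395327091217), 6.311050891876221)
lid 1554 ((0.6197461485862732, 0.04116738587617874), (0.10201666504144669, 0.10390102863311768), 6.244860649108887) 0.06347084842777906
near tray ((0.4555627107620239, 0.03617776930332184), (0.1099788248538971, 0.2200598269701004), 0.11081769317388535)
lid 1586 ((0.4552761912345886, 0.03927644342184067), (0.10085439682006836, 0.10357387363910675), 1.364320993423462) 0.06353182084121212
gift [0.487 0.373 0.047]
stamp [0.388 0.311 0.058]
tin [ 0.495 -0.261  0.039]
bar [ 0.376 -0.288  0.011]
can [0.689 0.307 0.002]
ball [ 0.663 -0.251  0.036]
bar1 [ 0.742 -0.033  0.308]
bar2 [ 0.762 -0.074  0.004]
post [0.743 0.057 0.151]
```

View pics/crop0.png

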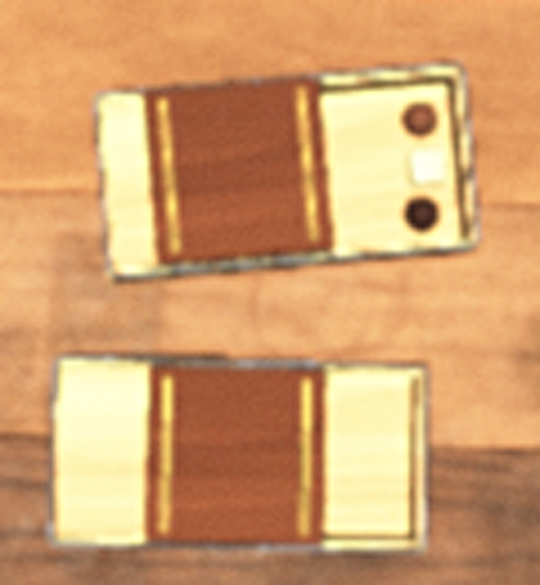

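The far tray holds the chocolates (three dots near pixel 298,155 in the top view). The near tray is empty. Both compartments face world -y. So the far lid goes toward -y by about 81 mm, and the near lid toward +y by about 49 mm.

```bash
cat >> h.py <<'E'
from plant import manip
def go(x,y,z,yaw):
    "row (mm, deg) to TCP xyz with tool y at world angle yaw, z down"
    s=manip.state();q=s['tool_rot'];r=R.from_quat([q[1],q[2],q[3],q[0]])
    t=np.radians(yaw);Y=np.array([np.cos(t),np.sin(t),0]);Z=np.array([0,0,-1.])
    g=R.from_matrix(np.stack([np.cross(Y,Z),Y,Z],1))
    print('at',s['tool_pos'].round(4),'t',s['time'],'row',(r.inv().apply(np.array([x,y,z])-s['tool_pos'])*1000).round(1),np.degrees((r.inv()*g).as_rotvec()).round(1))
E
python3 -c "
from h import *
go(.6103,.1287,.2,96.3)"
```

```text
at [0.2133 0.5868 0.2302] t 0.1 row [-529.6 -294.8   30.6] [ -0.1  -0.  -26.3]
```

>>> play_rows(steps=[[[-44,-25,3,0,0,-2],[-88,-49,5,0,0,-4],[-132,-74,8,0,0,-7],[-176,-98,10,0,0,-9],[-220,-123,13,0,0,-11],[-265,-147,15,0,0,-13],[-309,-172,18,0,0,-15],[-353,-196,20,0,0,-18],[-397,-221,23,0,0,-20],[-441,-246,25,0,0,-22],[-485,-270,28,0,0,-24],[-530,-295,30,0,0,-26]]], claw=-1)

```text
time: 1.1
tool_pos: [0.5413, 0.208, 0.2058]
tool_rot: [-0.0, -0.053, 0.999, -0.0]
contact_force: [0.8, 1.3, 0.4]
gripper_width: -0.001
grasp_force: 0.0
```

```bash
python3 -c "
from h import *
go(.6103,.1287,.2,96.3);go(.6103,.1287,.055,96.3);print(manip.state()['gripper_width'])"
```

```text
at [0.5413 0.208  0.2058] t 1.1 row [-60.2 -86.2   5.8] [ 0.  -0.  -0.2]
at [0.5413 0.208  0.2058] t 1.1 row [-60.3 -86.2 150.8] [ 0.  -0.  -0.2]
-0.0012390714269030813
```

>>> play_rows(steps=[[[-20,-29,2,0,0,0],[-40,-58,4,0,0,0],[-60,-86,6,0,0,0],[-60,-86,6,0,0,0],[-60,-86,6,0,0,0],[-60,-86,6,0,0,0]]])

```text
time: 1.6
tool_pos: [0.6087, 0.1309, 0.1997]
tool_rot: [-0.001, -0.052, 0.999, 0.0]
contact_force: [-0.4, -0.6, -0.6]
gripper_width: 0.002
grasp_force: 0.0
```

```bash
python3 -c "
from h import *
go(.6103,.1287,.055,96.3)"
```

```text
at [0.6087 0.1309 0.1997] t 1.6 row [ -1.6  -2.5 144.7] [ 0.  -0.1 -0.3]
```

>>> play_rows(steps=[[[-1,0,30,0,0,0],[-2,0,60,0,0,0],[-2,0,90,0,0,0],[-2,0,115,0,0,0],[-2,0,130,0,0,0],[-2,0,140,0,0,0],[-2,0,144,0,0,0],[-2,0,144,0,0,0],[-2,0,144,0,0,0]]])

```text
time: 2.35
tool_pos: [0.6119, 0.1316, 0.0577]
tool_rot: [0.001, -0.053, 0.999, 0.0]
contact_force: [0.4, -0.4, 0.1]
gripper_width: 0.001
grasp_force: 0.0
```

```bash
python3 -c "
from h import *
import cv2
print(manip.state()['contact_force'])
go(.6248,-.0026+.0005,.055,96.3)
p,d=vision.grab_frame('scene');cv2.imwrite('pics/s1.png',cv2.resize(p[120:280,170:370],None,fx=3,fy=3))"
```

```text
[ 0.39799054 -0.4338817   0.08982239]
at [0.6119 0.1316 0.0577] t 2.35 row [   1.3 -134.3    2.7] [ 0.   0.1 -0.2]
```

View pics/s1.png

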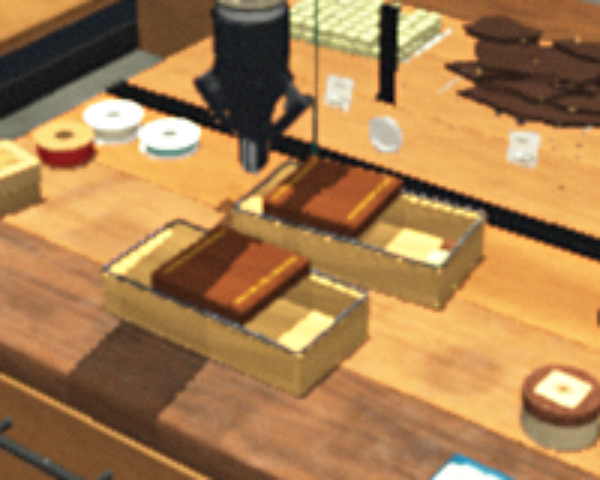

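The shut fingers hang just past the deck end of the far tray (pixel ~250,165 in the crop), in line with the lid. Pushing now.

>>> play_rows(steps=[[[0,-5,1,0,0,0],[0,-12,2,0,0,0],[0,-20,2,0,0,0],[0,-28,2,0,0,0],[0,-36,2,0,0,0],[0,-44,2,0,0,0],[0,-52,2,0,0,0],[0,-60,2,0,0,0],[0,-68,2,0,0,0],[0,-76,2,0,0,0],[0,-84,2,0,0,0],[0,-90,2,0,0,0]]])

```text
time: 3.4
tool_pos: [0.6212, 0.0404, 0.0547]
tool_rot: [0.0, -0.052, 0.999, -0.0]
contact_force: [2.0, 2.0, 0.9]
gripper_width: 0.002
grasp_force: 1.5
```

>>> play_rows(steps=[[[0,-4,0,0,0,0],[0,-7,0,0,0,0],[0,-9,0,0,0,0],[0,-11,0,0,0,0],[0,-12,0,0,0,0],[0,-13,0,0,0,0],[0,-14,0,0,0,0],[0,-14,0,0,0,0]]])

```text
time: 4.07
tool_pos: [0.6221, 0.0274, 0.0544]
tool_rot: [-0.0, -0.053, 0.999, -0.0]
contact_force: [1.3, 2.1, 2.4]
gripper_width: -0.001
grasp_force: 1.2
```

>>> play_rows(steps=[[[0,-1,0,0,0,0],[0,-2,0,0,0,0],[0,-3,0,0,0,0],[0,-4,0,0,0,0],[0,-4,0,0,0,0],[0,-4,0,0,0,0]]])

```text
time: 4.57
tool_pos: [0.6223, 0.0252, 0.0544]
tool_rot: [-0.0, -0.052, 0.999, 0.002]
contact_force: [0.6, 7.5, 2.8]
gripper_width: 0.001
grasp_force: 4.2
```

>>> play_rows(steps=[[[0,-1,0,0,0,0],[0,-2,0,0,0,0],[0,-3,0,0,0,0],[0,-3,0,0,0,0],[0,-3,0,0,0,0]]])

```text
time: 4.98
tool_pos: [0.6224, 0.0249, 0.0544]
tool_rot: [-0.0, -0.052, 0.999, 0.004]
contact_force: [-0.1, 14.9, 4.8]
gripper_width: 0.0
grasp_force: 8.1
```

>>> play_rows(steps=[[[0,10,0,0,0,0],[0,15,0,0,0,0],[0,15,-20,0,0,0],[0,15,-50,0,0,0],[0,15,-85,0,0,0],[0,15,-100,0,0,0],[0,15,-100,0,0,0],[0,15,-100,0,0,0]]])

```text
time: 5.65
tool_pos: [0.6215, 0.0349, 0.1548]
tool_rot: [0.0, -0.052, 0.999, -0.001]
contact_force: [0.5, -0.3, -1.1]
gripper_width: 0.001
grasp_force: 0.0
```

```bash
python3 -c "
from h import *
go(.456,-.042,.155,90.7)"
```

```text
at [0.6215 0.0349 0.1548] t 5.65 row [172.6 -59.2  -0.3] [-0.1  0.1  5.3]
```

>>> play_rows(steps=[[[25,-9,0,0,0,1],[50,-17,0,0,0,2],[75,-26,0,0,0,3],[100,-34,0,0,0,4],[125,-43,0,0,0,5],[150,-52,0,0,0,5.3],[173,-59,0,0,0,5.3],[173,-59,0,0,0,5.3],[173,-59,0,0,0,5.3],[173,-59,0,0,0,5.3]]])

```text
time: 6.48
tool_pos: [0.455, -0.0413, 0.1529]
tool_rot: [-0.001, -0.006, 1.0, 0.0]
contact_force: [-0.4, -0.2, -0.3]
gripper_width: -0.002
grasp_force: 0.0
```

```bash
python3 -c "
from h import *
go(.456,-.042,.055,90.7)"
```

```text
at [ 0.455  -0.0413  0.1529] t 6.4833 row [-1.2 -0.8 97.9] [ 0.  -0.1 -0. ]
```

>>> play_rows(steps=[[[0,0,25,0,0,0],[0,0,50,0,0,0],[0,0,75,0,0,0],[0,0,88,0,0,0],[0,0,95,0,0,0],[0,0,97,0,0,0],[0,0,97,0,0,0],[0,0,97,0,0,0]]])

```text
time: 7.15
tool_pos: [0.4565, -0.0414, 0.0583]
tool_rot: [0.001, -0.006, 1.0, -0.0]
contact_force: [-0.8, -0.0, 0.4]
gripper_width: -0.0
grasp_force: 0.0
```

>>> play_rows(steps=[[[0,3,2,0,0,0],[0,7,3,0,0,0],[0,12,3,0,0,0],[0,18,3,0,0,0],[0,24,3,0,0,0],[0,30,3,0,0,0],[0,36,3,0,0,0],[0,42,3,0,0,0],[0,48,3,0,0,0],[0,53,3,0,0,0],[0,56,3,0,0,0],[0,57,3,0,0,0]]])

```text
time: 8.15
tool_pos: [0.4551, 0.0162, 0.0547]
tool_rot: [0.0, -0.007, 1.0, 0.0]
contact_force: [1.5, -2.2, 1.6]
gripper_width: -0.0
grasp_force: 1.3
```

>>> play_rows(steps=[[[0,1,0,0,0,0],[0,2,0,0,0,0],[0,3,0,0,0,0],[0,4,0,0,0,0],[0,5,0,0,0,0],[0,6,0,0,0,0],[0,7,0,0,0,0],[0,8,0,0,0,0],[0,9,0,0,0,0],[0,9,0,0,0,0]]])

```text
time: 8.98
tool_pos: [0.4547, 0.0242, 0.0545]
tool_rot: [0.0, -0.006, 1.0, -0.001]
contact_force: [2.2, -3.8, 1.7]
gripper_width: -0.001
grasp_force: 2.6
```

>>> play_rows(steps=[[[0,1,0,0,0,0],[0,2,0,0,0,0],[0,3,0,0,0,0],[0,4,0,0,0,0],[0,4,0,0,0,0],[0,4,0,0,0,0]]])

```text
time: 9.48
tool_pos: [0.4548, 0.0248, 0.0546]
tool_rot: [-0.0, -0.007, 1.0, -0.005]
contact_force: [0.2, -18.3, 2.5]
gripper_width: -0.001
grasp_force: 8.7
```

At the end stop (18 N, no more travel). Backing off, lifting, and checking.

>>> play_rows(steps=[[[0,-8,0,0,0,0],[0,-15,0,0,0,0],[0,-15,-20,0,0,0],[0,-15,-50,0,0,0],[0,-15,-85,0,0,0],[0,-15,-120,0,0,0],[0,-50,-140,0,0,0],[0,-90,-140,0,0,0],[0,-130,-140,0,0,0],[0,-160,-140,0,0,0],[0,-160,-140,0,0,0],[0,-160,-140,0,0,0]]])

```text
time: 10.48
tool_pos: [0.4558, -0.1318, 0.1934]
tool_rot: [-0.001, -0.005, 1.0, 0.001]
contact_force: [0.2, 1.1, -0.6]
gripper_width: -0.004
grasp_force: 0.0
```

```bash
python3 - <<'E'
from h import *
import cv2
p,d=vision.grab_frame('top');W=cloud('top',d);z=W[...,2]
cv2.imwrite('pics/top1.png',p)
for nm,(a,b),c,yaw in (('far',(125,190),(.6232,.0124),6.3),('near',(190,250),(.4556,.0362),.7)):
    l=np.zeros(z.shape,bool);l[a:b,205:325]=True;l&=(z>.057)&(z<.08)
    r=cv2.minAreaRect(W[l][:,:2].astype(np.float32));t=np.radians(yaw)
    print(nm,r,'q',np.dot(np.array(r[0])-c,[-np.sin(t),np.cos(t)])+.052)
E
```

```text
far ((0.6288248896598816, -0.039062000811100006), (0.10251442342996597, 0.10420183837413788), 6.4120588302612305) q 0.00023153711237355185
near ((0.45539864897727966, 0.08852313458919525), (0.10430756956338882, 0.10145871341228485), 89.51786804199219) q 0.1043216896015074
```

View pics/top1.png

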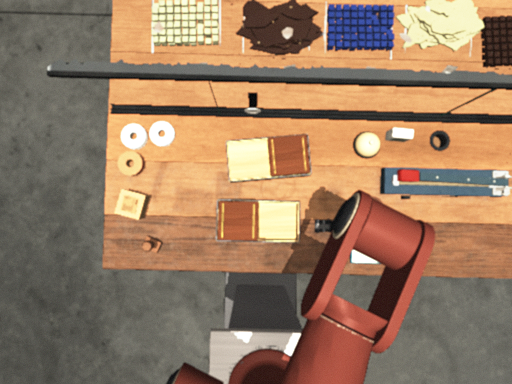

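The far lid (pixel 290,156) is fully shut at about 0 mm. The near lid (238,221) is fully open at about 104 mm. The gift box and stamp are where they were; the arm hides the tin and most of the bar, but it passed well above them.

```bash
python3 -c "
from plant import order
print(order.job_done())"
```

```text
the job is handed in; nothing more can be done
None
```

The job is handed in: the chocolate tray's lid measured about 0.2 mm from fully shut and the empty tray's lid at its open stop (about 104 mm), in about 10.5 s with no bystander contact noticed, though the arm hid the tin and most of the bar in the last picture.

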